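# Load the trimming jig with T castings and cam it tight

### The job

Lay the two loose T-shaped resin castings in the trimming jig, in line with the one already in it: flat on the board, bars end to end and back against the fence, all stems pointing the same way out over the open front edge so that their ends can be trimmed. When both lie there and are let go, turn the red cam knob clockwise until the steel lobe bears on the last casting and the whole row is held firmly between the lobe and the sprung end stop. Leave the arrow-shaped casting, the cutter and the green cup where they are.

Things in the scene. Friction and masses are not known exactly. Their poses are not given: they have to be found in the camera images.
- jig: Dark wooden trimming jig screwed to the bench: board 285 x 64 mm, 15 mm thick, with an aluminium fence on top. Origin: middle of the board's underside. x runs along the row from the end stop to the cam; y points from the open front edge (y = -32 mm) to the fence; z up. A row of three castings, bars end to end, starts at the end stop, x = -114.5, and ends at x = 85.5 mm
- fence_face (a point): Foot of the fence's face, on the board's top (15 mm above the bench), behind the middle place; jig axes. The face is at jig y = +8 mm; the fence stands 8 mm above the board, from jig x = -114 to +74 mm
- place_mid (a point): On the board's top (jig x -14.5, y -17.4 mm): where the origin of the middle casting lies, its axes as the jig's (bar to the fence, stem to the front, tip 10 mm beyond the edge), when the bars are butted to the end stop and lie on the fence (the cam then shifts the row up to 4.5 mm to -x). The first casting's is at jig x -81.2
- place_cam (a point): The same for the last casting, beside the cam (jig x +52.2, y -17.4 mm). With the cam at 0 there are 9 mm to spare between the butted row and the lobe; the lobe itself closes small gaps by pushing the row along
- sprung_stop: Black end-stop pad, 26 mm wide, 9 mm high, on two guide pins at the -x end of the row; it makes up for uneven castings. Origin: foot of its face towards the row (jig x -114.5, y 1, z 15 mm when free). A spring of 1.6 N/mm lets it give up to 4.5 mm along -x
- cam_knob: Eccentric cam: red knob over a steel disc (radius 22, 10 mm high, centre 11 mm off the pivot along its x, the lobe). Origin: on its pivot (jig x 105.5, y 11), 16 mm above the bench. Turned by 0 its x is jig +x, away from the row; turned clockwise by A (stops at 1.85 rad) it reaches 22 - 11 cos A mm to the row: touches a butted row at A = 1.38, clamps it 0.2 to 0.4 later. 0.1 N m friction holds it
- knob_grip (a point): On the cam's pivot, 46 mm above the bench, in the red wing of the knob: a bar 40 mm long (along the point's x, which is jig +x at cam angle 0 and turns with the cam), 12 mm wide, its underside 30 and its top 52 mm above the bench. Pinch it across its 12 mm with the fingertips over 28 mm above the bench: the castings' tops are at 26 mm
- tee_set: Cream resin casting, a flat T, 11 mm thick, 20 g. Origin: underside, middle of its 66.7 x 50 mm outline. Bar along its x (x -33.3..+33.3, y +10..+25.4 mm), stem 18 mm wide from the bar to its tip at y -25; z up. Pinch the stem across its 18 mm, about at y -6. This one already lies in the jig at the end stop
- tee_1: Cream resin casting, a flat T, 11 mm thick, 20 g. Origin: underside, middle of its 66.7 x 50 mm outline. Bar along its x (x -33.3..+33.3, y +10..+25.4 mm), stem 18 mm wide from the bar to its tip at y -25; z up. Pinch the stem across its 18 mm, about at y -6. Loose on the bench, at any yaw
- tee_2: Cream resin casting, a flat T, 11 mm thick, 20 g. Origin: underside, middle of its 66.7 x 50 mm outline. Bar along its x (x -33.3..+33.3, y +10..+25.4 mm), stem 18 mm wide from the bar to its tip at y -25; z up. Pinch the stem across its 18 mm, about at y -6. Loose on the bench, at any yaw; either may take either place
- tee_set_tip (a point): Middle of the end face of the stem of tee_set, 5.5 mm above its underside
- tee_1_tip (a point): Middle of the end face of the stem of tee_1, 5.5 mm above its underside
- tee_2_tip (a point): Middle of the end face of the stem of tee_2, 5.5 mm above its underside
- arrow: Cream arrow-shaped casting, 49 x 68 x 12 mm, behind the jig; origin under its middle; leave it
- cutter: Red snap-off cutter, 145 x 90 x 18 mm overall, lying on the robot's side of the loose castings; origin under its middle; leave it
- mixing_cup: Green mixing cup, 62 mm across, 56 mm high, left of the work; origin under its middle; leave it
Things that resemble listed ones, but are neither listed nor needed, are in the scene too. Leave any turquoise look-alike of the tee_set alone.

How it is judged:
By the outcome, as a careful person would: the job done as asked, in the order asked, and still so for the second after the job is handed in, with the robot touching nothing.
It also fails if it takes over 72 s, if anything falls off the work surface, if the arm or the gripper's body presses on something with over 40 N, if the wrist force passes 120 N, or if a joint passes its speed limit or range.

### The arm

A 6-joint arm with a two-finger parallel gripper is mounted at the origin on a cart in front of the work surface, level with it; the furniture and walls round the work are solid. World frame = base frame: x ahead of the robot, y to its left, z up, the work surface at z = 0. Lengths are in m, angles in rad, forces in N, time in s.
With the tool pointing down it reaches from about 0.25 to 0.775 m from the base axis. Payload 4 kg.
Tool frame: the origin (TCP) lies on the centre line of the jaws, within the pads' length; the fingertips stand 25 mm ahead of it and the grasp point (between the pads) lies 6 mm ahead of it; z points along the fingers, y is the line along which they close (so a half turn about z gives the same grasp; the last joint's range is limited). The gripper opens to 94 mm and grips with 3 to 60 N. Pads are 16 mm wide; open, the fingers measure 119 mm over their backs; the gripper's body (75 mm by 177 mm) begins 78 mm behind the grasp point.
Start: joints at [-1.368, 0.087, 1.371, -0, 1.684, -0.103], TCP at [0.166, -0.525, 0.206] pointing down, gripper open.
Joint ranges: [-3.1, 3.1], [-0.76, 2.03], [0.27, 2.55], [-1.08, 4.22], [0.17, 2.65], [-2.57, 2.57]. Speed limits (rad/s): [2.79, 2.79, 3.14, 3.14, 3.14, 3.14].

### API

Orientations are given as [roll, pitch, yaw] about the fixed x, y, z axes, in that order (R = Rz(yaw) Ry(pitch) Rx(roll)).
In Python, from bench import sensors, optics, ticket gives the robot as it stands.
- The arm moves only by the tool send_rows, never from a script. Its argument "rows" is a list of rows, each a list of 6 numbers: the shift along the world's x, y, z in mm, then the turn, a rotation vector about the world's x, y, z in rad. In form: [[x, y, z, wx, wy, wz], ...]. A call has 1 to 8 rows; each row shifts and turns the commanded pose from where the row before left it; what a row does not reach is not made up. A row lasts 1/12 s, in which the tool goes at most 41.7 mm and 7.16 degrees, less where a joint would pass 70% of its speed; a pose out of reach is approached as far as the arm can. A call is refused whole if a number of a shift passes 41.7 or a number of a turn 0.125, either way. A call with a gripper value outside its range is refused whole. "grip" is the finger opening in mm, from 0 to 94, set as the call begins (left out, the last holds). The fingers move at their own pace and stop on an object; the grip force is fixed at half the most. Time passes only in rows, so rows that do not move let the fingers close. It gives the time, the measured TCP pose, the force, the opening and the grip force at its end, in the units of the state.
- sensors.get_obs(): the state, without advancing time (a new reading comes with each control period).
- optics.snapshot(name): name is "scene" or "top" or "wrist"; returns the picture (384x512x3 uint8, red, green, blue); there is no depth.
- optics.camera_model(name): a dict with "vertical_fov" (degrees; the focal length in pixels is half the picture's height over the tangent of half this angle, whatever the lens; pixels are square), "cx", "cy" (the principal point, pixels), "R" (3x3) and "t" (3): a world point X has camera coordinates R X + t. Camera axes: x right, y down, z forward; pixel columns grow to the right and rows downward; lengths in m; the calibration is good to about 2 mm. A picture is of the moment at which its call begins: read the wrist's pose just before it. camera_model takes no time and is no camera call; for the wrist camera it gives the pose at the moment of the call.
- ticket.close_job(): hands the job in; it is judged then, once.
The state is a dict: "time": time; "joint_positions": joint angles; "qvel": joint speeds; "joint_torque": joint torques, N m; "tool_pos": TCP position; "ee_rot": TCP orientation; "wrist_force": force on the tool from outside, world axes, zero at the start; "wrist_torque": the same for the moment, N m; "width": finger opening in m; "finger_force": force on a finger pad.
Only numpy, scipy, OpenCV 4.12 (cv2) and the standard library are available. Lean on these libraries where they do the work, as an engineer would, in place of code of your own. Each camera call takes 0.05 s, during which the arm holds its last target. There are 200 camera calls.

## Working session

There is one attempt and no reset: what is moved stays moved. The work goes in short steps, Python scripts to look and compute and a tool call to move; the robot and the scene stay as the last step left them, time stands still between calls to the robot, and variables do not carry over. Pictures are saved under pics/ and viewed, at most 10 in all, crops included, and the job is handed in when it is done.

Besides the shell and the picture viewer there is one more tool, called after ">>>" as a command line: name --pt "numbers of a row" for each row, then --argument value for the rest. send_rows: Moves the arm, as the interface text tells. Its arguments: {"type":"object","properties":{"rows":{"type":"array"},"grip":{"type":"number"}},"required":["rows"]}

```bash
ls; mkdir -p pics
python3 - <<'E'
from bench import sensors, optics
import cv2,numpy as np
o=sensors.get_obs(); print({k:np.round(v,3).tolist() for k,v in o.items()})
for n in ["top","scene"]:
    m=optics.camera_model(n); print(n,{k:np.round(v,4).tolist() for k,v in m.items()})
    im=optics.snapshot(n); cv2.imwrite(f"pics/{n}0.png",im[:,:,::-1])
a=cv2.imread("pics/top0.png")
cv2.imwrite("pics/top0b.png",cv2.resize(a,(800,600),interpolation=cv2.INTER_CUBIC))
E
```

```text
pics
{'time': 0.0, 'joint_positions': [-1.368, 0.088, 1.372, -0.0, 1.684, -0.103], 'qvel': [-0.001, -0.0, -0.0, 0.0, 0.0, -0.0], 'joint_torque': [0.001, -34.019, -30.243, 0.072, 0.033, -0.0], 'tool_pos': [0.165, -0.524, 0.205], 'ee_rot': [-3.139, -0.0, 0.306], 'wrist_force': [0.157, -0.278, -0.605], 'wrist_torque': [0.004, 0.04, 0.028], 'finger_force': 0.0, 'width': 0.094}
top {'vertical_fov': 48.2139, 'cx': 257.8313, 'cy': 190.7931, 'R': [[-0.0107, -0.9999, -0.0011], [-0.9902, 0.0108, -0.139], [0.139, -0.0004, -0.9903]], 't': [0.3302, 0.5701, 1.1576]}
scene {'vertical_fov': 47.0865, 'cx': 245.911, 'cy': 192.6148, 'R': [[0.7288, -0.6845, -0.0148], [-0.5384, -0.5596, -0.6301], [0.423, 0.4672, -0.7764]], 't': [-0.1984, 0.5307, 0.9849]}
```

View pics/top0b.png

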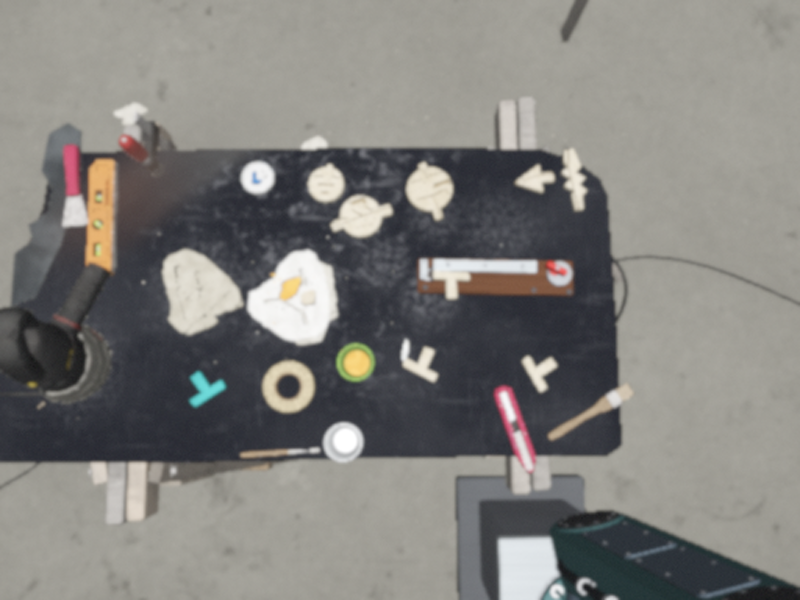

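View pics/scene0.png

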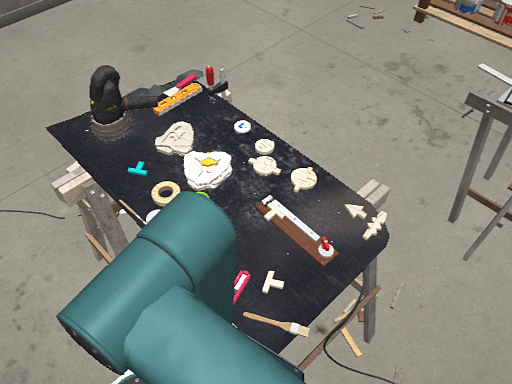

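The top view shows the jig at (418–575, 258–297) in the enlarged picture, with tee_set at (452, 282). The loose tees are near (425, 363), beside a small white scrap, and (540, 372). The cutter is at (515, 430) and the cup at (356, 362).

```bash
cat > h.py <<'E'
import cv2,numpy as np
from bench import sensors, optics
def snap(n,name=None):
    m=optics.camera_model(n); im=optics.snapshot(n)[:,:,::-1].copy()
    if name: cv2.imwrite(f"pics/{name}.png",im)
    return m,im
def ray(m,uv,z):
    R,t=np.array(m["R"]),np.array(m["t"]); f=192/np.tan(np.radians(m["vertical_fov"]/2))
    uv=np.atleast_2d(uv).astype(float)
    d=np.c_[(uv[:,0]-m["cx"])/f,(uv[:,1]-m["cy"])/f,np.ones(len(uv))]@R
    c=-R.T@t; return c+d*((z-c[2])/d[:,2])[:,None]
def proj(m,X):
    f=192/np.tan(np.radians(m["vertical_fov"]/2)); c=np.atleast_2d(X)@np.array(m["R"]).T+np.array(m["t"])
    return c[:,:2]/c[:,2:]*f+[m["cx"],m["cy"]]
E
python3 - <<'E'
from h import *
m=optics.camera_model("top")
s=512/800
for n,p,z in [("t1",(425,363),.011),("t2",(540,372),.011),("set",(452,282),.026),("knob",(558,270),.052),("jigL",(418,278),.015),("jigR",(575,278),.015),("cutter",(515,430),.018),("cup",(356,362),.056)]:
    print(n,np.round(ray(m,np.array(p)*s,z),3))
w=optics.camera_model("wrist"); R,t=np.array(w["R"]),np.array(w["t"])
print("wristcam",w["vertical_fov"],w["cx"],w["cy"],-R.T@t,np.round(R,3).tolist(),ray(w,(256,192),0))
a=cv2.imread("pics/top0.png")
E
```

```text
t1 [[0.459 0.285 0.011]]
t2 [[0.441 0.078 0.011]]
set [[0.604 0.235 0.026]]
knob [[0.619 0.048 0.052]]
jigL [[0.614 0.296 0.015]]
jigR [[0.611 0.008 0.015]]
cutter [[0.339 0.128 0.018]]
cup [[0.46  0.407 0.056]]
wristcam 60.97879595484986 257.6951920805038 193.2644420674474 [ 0.24126598 -0.5006618   0.3837362 ] [[0.301, -0.954, -0.002], [-0.917, -0.291, 0.273], [-0.261, -0.08, -0.962]] [[ 0.13794309 -0.53013831  0.        ]]
```

>>> send_rows --pt "16 37 6 0 0 -0.1" --pt "16 37 6 0 0 -0.1" --pt "16 37 6 0 0 -0.1" --pt "16 37 6 0 0 0" --pt "16 37 6 0 0 0" --pt "16 37 6 0 0 0" --pt "16 37 6 0 0 0" --pt "16 37 6 0 0 0"

```text
time: 0.77
tool_pos: [0.2936, -0.2265, 0.2542]
ee_rot: [-3.141, 0.0, 0.005]
wrist_force: [1.9, -0.7, -0.1]
width: 0.0939
finger_force: 0.0
```

>>> send_rows --pt "16 37 0 0 0 0" --pt "16 37 0 0 0 0" --pt "16 37 0 0 0 0" --pt "16 37 0 0 0 0" --pt "16 37 0 0 0 0" --pt "16 37 0 0 0 0" --pt "16 37 0 0 0 0" --pt "16 37 0 0 0 0"

```text
time: 1.43
tool_pos: [0.4216, 0.0697, 0.254]
ee_rot: [3.141, 0.0, 0.006]
wrist_force: [1.0, -0.9, 0.9]
width: 0.094
finger_force: 0.0
```

>>> send_rows --pt "16 37 0 0 0 0" --pt "16 37 0 0 0 0" --pt "16 37 0 0 0 0" --pt "0 0 0 0 0 0" --pt "0 0 0 0 0 0" --pt "0 0 0 0 0 0"

```text
time: 1.93
tool_pos: [0.4692, 0.1781, 0.2537]
ee_rot: [3.14, 0.002, 0.006]
wrist_force: [-0.1, -0.1, 0.8]
width: 0.0941
finger_force: 0.0
```

Run:
```python
from h import *
o=sensors.get_obs(); print({k:np.round(o[k],3).tolist() for k in ("time","joint_positions","tool_pos","ee_rot","qvel")})
m,im=snap("wrist","w1"); import json
json.dump({k:np.array(v).tolist() for k,v in m.items()},open("w1.json","w"))
cv2.imwrite("pics/w1b.png",cv2.resize(im,(800,600),interpolation=cv2.INTER_CUBIC))
```

```text
{'time': 1.933, 'joint_positions': [0.25, -0.024, 1.392, -0.001, 1.775, 1.815], 'tool_pos': [0.469, 0.178, 0.254], 'ee_rot': [3.14, 0.002, 0.006], 'qvel': [-0.026, -0.028, 0.008, 0.003, -0.001, 0.003]}
```

View pics/w1b.png

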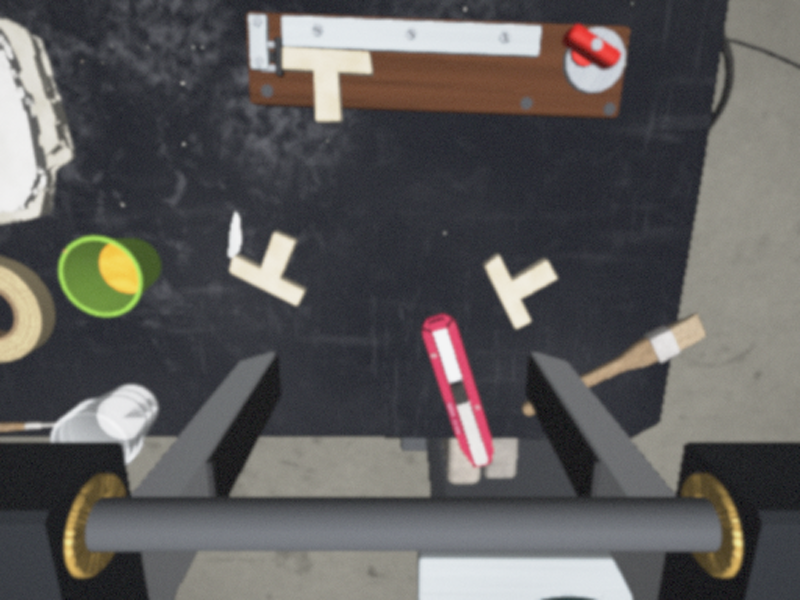

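The wrist view is clear. The left tee has its bar from (230, 265) to (305, 297) and its stem to (285, 237). The right tee has its bar from (490, 260) to (522, 325) and its stem to (550, 268). The jig runs (248–630, 13–117) with the knob wing at (592, 45).

```bash
cat >> h.py <<'E'
def tee(m,im,seed,z,dbg=False):
    """T pose on plane z (top face): origin xy, yaw of its x axis, from a seed pixel"""
    k=2; big=cv2.resize(im,None,fx=k,fy=k,interpolation=cv2.INTER_CUBIC)
    hsv=cv2.cvtColor(big,cv2.COLOR_BGR2HSV)
    mask=cv2.inRange(hsv,(8,15,140),(35,140,255))
    n,lab=cv2.connectedComponents(mask)
    l=lab[int(seed[1]*k),int(seed[0]*k)]
    assert l>0
    c=max(cv2.findContours((lab==l).astype(np.uint8),cv2.RETR_EXTERNAL,cv2.CHAIN_APPROX_NONE)[0],key=len)[:,0]
    P=(ray(m,(c+.5)/k-.5,z)[:,:2]*1000).astype(np.float32)
    h=cv2.approxPolyDP(cv2.convexHull(P),4,True)[:,0]
    e=np.roll(h,-1,0)-h; i=np.argmax(np.linalg.norm(e,axis=1)); d=e[i]/np.linalg.norm(e[i]); a=h[i]
    for _ in range(3):
        nrm=np.array([-d[1],d[0]]); s=(P-a)@nrm; u=(P-a)@d
        q=P[(abs(s)<2.5)&(u>np.percentile(u,5)+3)&(u<np.percentile(u,95)-3)]
        vx,vy,x0,y0=cv2.fitLine(q,cv2.DIST_L2,0,.01,.01)[:,0]; d2=np.array([vx,vy]); d=d2*np.sign(d2@d); a=np.array([x0,y0])
    nrm=np.array([-d[1],d[0]])
    if np.mean((P-a)@nrm)>0: d=-d; nrm=-nrm   # y axis points out of the bar's back
    u=(P-a)@d; v=(P-a)@nrm
    st=(v<-22)&(v>-42); um=(np.mean(u[st&(u>np.mean(u[st]))])+np.mean(u[st&(u<np.mean(u[st]))]))/2
    bar=(u.max()+u.min())/2
    if dbg: print("ext",np.round([np.ptp(u),np.ptp(v),bar-um],1),"area",cv2.contourArea(P))
    o=a+d*um+nrm*(v.min()+25.2-(v.min()+np.ptp(v)-0) if 0 else (v.min())/2)
    return np.round(o,1), np.arctan2(d[1],d[0])
E
python3 - <<'E'
from h import *; import json
m=json.load(open("w1.json")); im=cv2.imread("pics/w1.png"); s=.64
for n,p,z in [("L",(270,272),.011),("R",(510,288),.011),("set",(328,70),.026)]:
    print(n,tee(m,im,np.array(p)*s,z,True))
# jig board corners, fence, knob
hsv=cv2.cvtColor(im,cv2.COLOR_BGR2HSV)
wood=cv2.inRange(hsv,(0,80,40),(20,255,160)); wood[100:]=0
c=cv2.findContours(wood,cv2.RETR_EXTERNAL,cv2.CHAIN_APPROX_NONE)[0]; c=max(c,key=cv2.contourArea)[:,0]
front=[]
for x in range(170,390,4):
    if 195<x<225: continue
    col=c[c[:,0]==x]
    front.append((x,col[:,1].max()+.5))
F=(ray(m,front,.015)[:,:2]*1000).astype(np.float32); l=cv2.fitLine(F,cv2.DIST_HUBER,0,.01,.01)[:,0]; print("front line(maybe board bottom edge)",l, "resid",np.round(np.std((F-l[2:])@np.array([-l[1],l[0]])),2))
g=cv2.inRange(hsv,(0,0,150),(179,45,255)); g[60:]=0
n,lab,st,ce=cv2.connectedComponentsWithStats(g)
for i in range(1,n):
    if st[i,4]>150: print(st[i],ce[i])
l=lab[25,220]; print("fence label",l)
f=max(cv2.findContours((lab==l).astype(np.uint8),cv2.RETR_EXTERNAL,cv2.CHAIN_APPROX_NONE)[0],key=len)[:,0]
fe=[(x,f[f[:,0]==x][:,1].max()+.5) for x in range(245,335,3)]
Fp=(ray(m,fe,.023)[:,:2]*1000).astype(np.float32); l=cv2.fitLine(Fp,cv2.DIST_HUBER,0,.01,.01)[:,0]; print("fence top front edge",l)
red=cv2.inRange(hsv,(0,150,90),(8,255,255))|cv2.inRange(hsv,(172,150,90),(179,255,255)); red[70:]=0
r=max(cv2.findContours(red,cv2.RETR_EXTERNAL,cv2.CHAIN_APPROX_NONE)[0],key=cv2.contourArea)
R=(ray(m,r[:,0],.052)[:,:2]*1000).astype(np.float32); print("red",cv2.minAreaRect(R),R.mean(0))
x0,y0=340,0
crop=cv2.resize(im[0:80,340:420],(600,600),interpolation=cv2.INTER_CUBIC); cv2.imwrite("pics/knob.png",crop)
E
```

```text
ext [67.  52.2 -0.1] area 1752.082484824583
L (array([462.8, 286.2], dtype=float32), np.float32(1.0823828))
ext [67.9 51.4 -0.3] area 1711.083235527738
R (array([446.2,  73. ], dtype=float32), np.float32(0.48760703))
ext [66.9 50.2  0.3] area 1664.6426569093019
set (array([598.8, 235. ], dtype=float32), np.float32(-1.6002896))Traceback (most recent call last):
  File "<stdin>", line 13, in <module>
    return umr_maximum(a, axis, None, out, keepdims, initial, where)
ValueError: zero-size array to reduction operation maximum which has no identity
```

Run:
```python
from h import *; import json
m=json.load(open("w1.json")); im=cv2.imread("pics/w1.png"); s=.64
hsv=cv2.cvtColor(im,cv2.COLOR_BGR2HSV)
wood=((im[:,:,2].astype(int)-im[:,:,0])>35).astype(np.uint8)
def line(px,z,n):
    F=(ray(m,px,z)[:,:2]*1000).astype(np.float32); l=cv2.fitLine(F,cv2.DIST_HUBER,0,.01,.01)[:,0]
    l=l*(np.array([-1,-1,1,1]) if l[1]>0 else 1)
    print(n,np.round(l,3),"yaw",np.arctan2(l[1],l[0]),"sd",np.std((F-l[2:])@np.array([-l[1],l[0]]))); return l
fr=[(x,np.nonzero(wood[:82,x])[0].max()+.5) for x in list(range(166,196,3))+list(range(226,390,3))]
print([f[1] for f in fr][::6]); line(fr,.015,"front")
print("row",60,np.nonzero(wood[60,140:440])[0][[0,-1]]+140, ray(m,[np.nonzero(wood[60,140:440])[0][[0,-1]]+140][0][:,None]*[1,0]+[0,60],.015))
w=im.min(2)
fe=[]
for x in range(245,335,3):
    col=w[12:45,x].astype(int); fe.append((x,12+np.argmin(np.diff(col))+.5))
print([f[1] for f in fe][::5]); line(fe,.023,"fence")
red=cv2.inRange(hsv,(0,150,90),(8,255,255))|cv2.inRange(hsv,(172,150,90),(179,255,255)); red[70:]=0
r=max(cv2.findContours(red,cv2.RETR_EXTERNAL,cv2.CHAIN_APPROX_NONE)[0],key=cv2.contourArea)
R=(ray(m,r[:,0],.052)[:,:2]*1000).astype(np.float32); print("red",cv2.minAreaRect(R))
crop=cv2.resize(im[0:80,340:420],(600,600),interpolation=cv2.INTER_CUBIC); cv2.imwrite("pics/knob.png",crop)
```

```text
[np.float64(65.5), np.float64(66.5), np.float64(68.5), np.float64(69.5), np.float64(69.5), np.float64(70.5), np.float64(71.5), np.float64(71.5), np.float64(72.5), np.float64(73.5), np.float64(74.5)]
front [-3.00000e-02 -1.00000e+00  5.82990e+02  1.44279e+02] yaw -1.6007823065588322 sd 1.293309046105921
row 60 [160 396] [[0.59386471 0.29486668 0.015     ]
 [0.59567336 0.01377009 0.015     ]]
[np.float64(32.5), np.float64(32.5), np.float64(33.5), np.float64(33.5), np.float64(33.5), np.float64(34.5)]
fence [-2.30000e-02 -1.00000e+00  6.21754e+02  1.32079e+02] yaw -1.5934030140712911 sd 0.4227095938246492
red ((619.4329833984375, 52.713592529296875), (39.312461853027344, 20.18903350830078), 56.77262496948242)
```

View pics/knob.png

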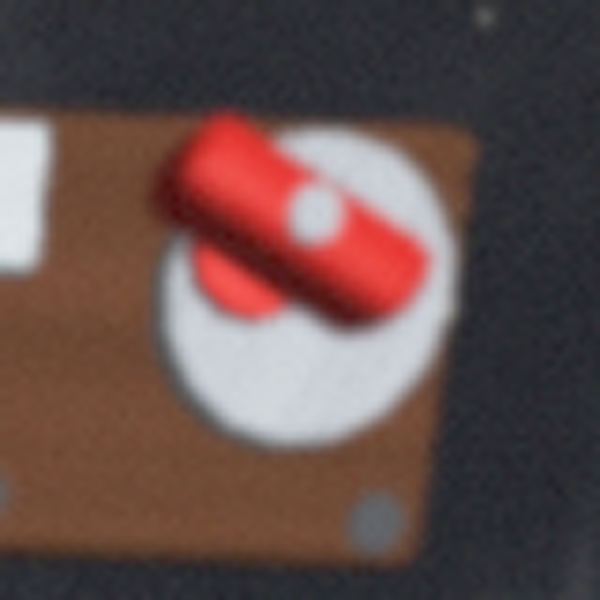

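The crop shows the red wing turned about 0.58 rad clockwise already, with the pivot dot at (315, 213). All poses are measured, so I pick the left tee first.

>>> send_rows --pt "0 13 -15 0 0 0.12" --pt "0 13 -15 0 0 0.12" --pt "0 13 -15 0 0 0.12" --pt "0 13 -15 0 0 0.12" --pt "0 13 -15 0 0 0.12" --pt "0 13 -15 0 0 0.12" --pt "0 13 -15 0 0 0.12" --pt "0 14 -15 0 0 0.12" --grip 29

```text
time: 2.65
tool_pos: [0.4699, 0.282, 0.1345]
ee_rot: [3.14, -0.001, 0.969]
wrist_force: [-0.0, 0.0, 0.4]
width: 0.0439
finger_force: 0.0
```

>>> send_rows --pt "0 0 -6 0 0 0.12" --pt "0 0 -6 0 0 0.12" --pt "0 0 -6 0 0 0.12" --pt "0 0 -6 0 0 0.12" --pt "0 0 -6 0 0 0.12" --pt "0 0 -6 0 0 0.12" --pt "0 0 -6 0 0 0.12" --pt "0 0 -6 0 0 0.12"

```text
time: 3.32
tool_pos: [0.47, 0.2816, 0.0869]
ee_rot: [3.14, 0.0, 1.929]
wrist_force: [-1.3, 0.0, -0.5]
width: 0.0292
finger_force: 0.0
```

>>> send_rows --pt "0 0 0 0 0 0.12" --pt "0 0 0 0 0 0.12" --pt "0 0 0 0 0 0.12" --pt "0 0 0 0 0 0.12" --pt "0 0 0 0 0 0.12" --pt "0 0 0 0 0 0.12" --pt "0 0 0 0 0 0" --pt "0 0 0 0 0 0"

```text
time: 3.98
tool_pos: [0.4699, 0.2821, 0.087]
ee_rot: [3.141, 0.001, 2.64]
wrist_force: [-0.2, 0.3, 0.6]
width: 0.0292
finger_force: 0.0
```

Run:
```python
from h import *
o=sensors.get_obs(); print({k:np.round(o[k],4).tolist() for k in ("time","joint_positions","tool_pos","ee_rot","qvel","width")})
m,im=snap("wrist","w2")
p=proj(m,[[.4705,.2821,.0055]])[0]; print(p)
cv2.imwrite("pics/w2.png",im)
```

```text
{'time': 3.9833, 'joint_positions': [0.4373, 0.1361, 1.5564, -0.0002, 1.448, -0.6324], 'tool_pos': [0.4699, 0.2821, 0.087], 'ee_rot': [3.1408, 0.0008, 2.6405], 'qvel': [0.0082, 0.009, -0.0029, -0.0002, -0.0026, 0.0061], 'width': 0.0292}
[258.32159793 200.75658501]
```

View pics/w2.png

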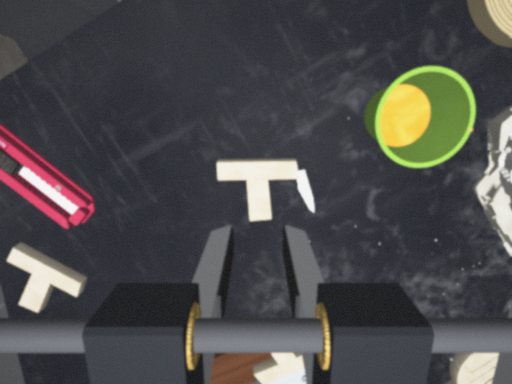

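The tee is upright and centred at (258, 188) between the fingers, with the scrap at (306, 190) clear of the right finger's path. I re-measure both loose tees from here.

Run:
```python
from h import *
m=optics.camera_model("wrist"); im=cv2.imread("pics/w2.png")
o,th=tee(m,im,(258,185),.011,True); th=float(th)
y=np.array([-np.sin(th),np.cos(th)]); print(o,th,"pinch",o-6*y,"yaw",th+np.pi/2)
```

```text
Traceback (most recent call last):
  File "h.py", line 22, in tee
    assert l>0
           ^^^
AssertionError
```

```bash
sed -i 's/(8,15,140),(35,140,255)/(5,10,120),(40,140,255)/' h.py
python3 - <<'E'
from h import *
m=optics.camera_model("wrist"); im=cv2.imread("pics/w2.png")
print(cv2.cvtColor(im,cv2.COLOR_BGR2HSV)[185,258], cv2.cvtColor(im,cv2.COLOR_BGR2HSV)[172,258],cv2.cvtColor(im,cv2.COLOR_BGR2HSV)[185,305])
o,th=tee(m,im,(258,172),.011,True); th=float(th)
y=np.array([-np.sin(th),np.cos(th)]); print(o,th,"pinch",o-6*y,"yaw",th+np.pi/2)
E
```

```text
[ 23  14 243] [ 24  16 242] [  0   0 244]
ext [65.6 52.  -0.8] area 1719.8153992942534
[461.8 287.1] 1.08558988571167 pinch [467.10745991 284.30166021] yaw 2.6563862125065665
```

>>> send_rows --pt "-3 2 -15 0 0 0.016" --pt "0 0 -20 0 0 0" --pt "0 0 -15 0 0 0" --pt "0 0 -9 0 0 0" --pt "0 0 0 0 0 0" --pt "0 0 0 0 0 0"

```text
time: 4.53
tool_pos: [0.4665, 0.2852, 0.0272]
ee_rot: [-3.141, -0.0, 2.66]
wrist_force: [0.4, 0.2, 0.7]
width: 0.0288
finger_force: 0.0
```

>>> send_rows --pt "0 0 0 0 0 0" --pt "0 0 0 0 0 0" --pt "0 0 0 0 0 0" --pt "0 0 0 0 0 0" --pt "0 0 0 0 0 0" --pt "0 0 0 0 0 0" --grip 10

```text
time: 5.03
tool_pos: [0.4667, 0.2856, 0.0276]
ee_rot: [3.141, 0.0, 2.662]
wrist_force: [0.6, 0.5, -0.4]
width: 0.0098
finger_force: 0.0
```

>>> send_rows --pt "0 0 5 0 0 0" --pt "0 0 12 0 0 0" --pt "0 0 20 0 0 0" --pt "0 0 25 0 0 0" --pt "0 0 0 0 0 0"

```text
time: 5.45
tool_pos: [0.47, 0.2872, 0.0961]
ee_rot: [3.132, 0.007, 2.662]
wrist_force: [1.3, 0.9, 1.3]
width: 0.01
finger_force: 0.0
```

Run:
```python
from h import *
o=sensors.get_obs(); print({k:np.round(o[k],4).tolist() for k in ("tool_pos","ee_rot","width","finger_force")})
m,im=snap("wrist","w3")
T=o["tool_pos"]; print(proj(m,[T+[0,0,-.006],T+[0,0,-.025]]))
```

```text
{'tool_pos': [0.47, 0.2872, 0.0961], 'ee_rot': [3.1324, 0.0068, 2.6618], 'width': 0.01, 'finger_force': 0.0}
[[258.27445304 236.66187247]
 [257.93842008 225.02994008]]
```

View pics/w3.png

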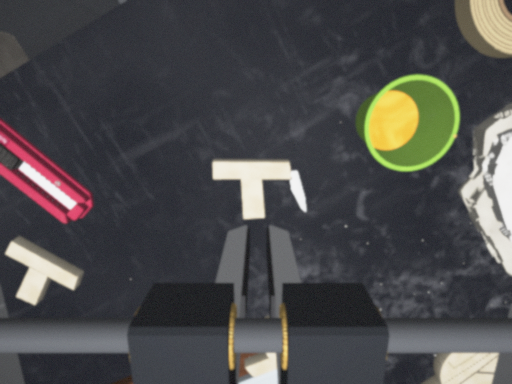

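Run:
```python
from h import *
o=sensors.get_obs(); print({k:np.round(o[k],4).tolist() for k in ("time","tool_pos","ee_rot","width","finger_force","joint_positions")})
m,im=snap("wrist","w4"); mt,it=snap("top","t4")
for mm,i,s in ((m,im,(252,172)),):
    o,th=tee(mm,i,s,.011,True); th=float(th)
    y=np.array([-np.sin(th),np.cos(th)]); print(o,th,"pinch",o-6*y,"yaw",th+np.pi/2)
R,t=np.array(m["R"]),np.array(m["t"]); print("cam",-R.T@t,R.round(3).tolist())
cv2.imwrite("pics/t4c.png",cv2.resize(it[190:270,200:400],(800,320),interpolation=cv2.INTER_CUBIC))
f=sorted(cv2.findContours(cv2.inRange(cv2.cvtColor(it,cv2.COLOR_BGR2HSV),(5,10,110),(40,140,255)),cv2.RETR_EXTERNAL,cv2.CHAIN_APPROX_NONE)[0],key=cv2.contourArea)
for c in f[-12:]:
    M=cv2.moments(c); p=(M["m10"]/M["m00"],M["m01"]/M["m00"]); print(np.round(p),M["m00"],ray(mt,p,.011).round(3))
# finger tip in wrist image: does ray at tip height match?
```

```text
{'time': 5.5, 'tool_pos': [0.4691, 0.2867, 0.0938], 'ee_rot': [3.1347, 0.0051, 2.6618], 'width': 0.0101, 'finger_force': 0.0, 'joint_positions': [0.4455, 0.1293, 1.55, 0.0001, 1.4537, -0.6456]}
ext [65.7 52.  -0.8] area 1726.5302902027033
[461.9 286.8] 1.0861444473266602 pinch [467.20901705 284.00458565] yaw 2.6569407741215567
cam [0.39620851 0.32258564 0.2718429 ] [[0.461, 0.887, 0.008], [0.851, -0.445, 0.279], [0.251, -0.122, -0.96]]
[372. 267.] 266.5 [[0.36  0.007 0.011]]
[345. 237.] 270.0 [[0.443 0.081 0.011]]
[228. 232.] 283.5 [[0.462 0.41  0.011]]
[208. 117.] 455.5 [[0.797 0.467 0.011]]
[231. 138.] 714.5 [[0.733 0.401 0.011]]
[275. 121.] 753.5 [[0.783 0.273 0.011]]
[184. 247.] 891.5 [[0.42  0.532 0.011]]
[315. 180.] 1073.0 [[0.606 0.16  0.011]]
[ 65. 136.] 1284.5 [[0.744 0.885 0.011]]
[126. 186.] 1926.5 [[0.595 0.702 0.011]]
[146. 340.] 25090.0 [[0.17  0.632 0.011]]
[331. 123.] 83068.5 [[0.774 0.109 0.011]]
```

View pics/t4c.png

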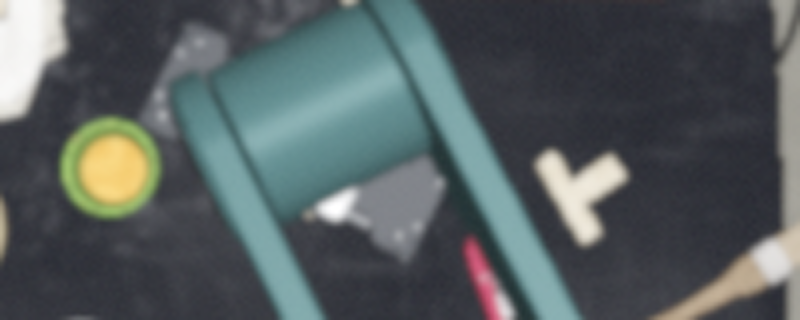

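The tee is untouched and the fingers closed on nothing, so something is off in height or along the stem. I go down again open and look at the bottom position before closing.

>>> send_rows --pt "0 -1.5 -10 0 0 0" --pt "0 0 -20 0 0 0" --pt "0 0 -20 0 0 0" --pt "0 0 -12 0 0 0" --pt "0 0 0 0 0 0" --pt "0 0 0 0 0 0" --pt "0 0 0 0 0 0" --grip 29

```text
time: 6.18
tool_pos: [0.4669, 0.2841, 0.0276]
ee_rot: [3.141, 0.0, 2.662]
wrist_force: [-0.3, -0.4, 0.8]
width: 0.029
finger_force: 0.0
```

Run:
```python
from h import *
o=sensors.get_obs(); print({k:np.round(o[k],4).tolist() for k in ("time","tool_pos","ee_rot","width","finger_force","wrist_force")})
m,im=snap("wrist","w5"); 
T=np.array(o["tool_pos"]); yw=o["ee_rot"][2]; ty=np.array([np.sin(yw),-np.cos(yw),0])
print(proj(m,[T-[0,0,.025]+ty*.0145*s for s in(-1,0,1)]).round(1))
cv2.imwrite("pics/w5c.png",cv2.resize(im[130:270,160:360],(800,560),interpolation=cv2.INTER_CUBIC))
```

```text
{'time': 6.1833, 'tool_pos': [0.4669, 0.2841, 0.0276], 'ee_rot': [3.1412, 0.0003, 2.6618], 'width': 0.029, 'finger_force': 0.0, 'wrist_force': [-0.331, -0.3556, 0.8425]}
[[236.5 225.3]
 [258.2 225.3]
 [279.9 225.3]]
```

View pics/w5c.png

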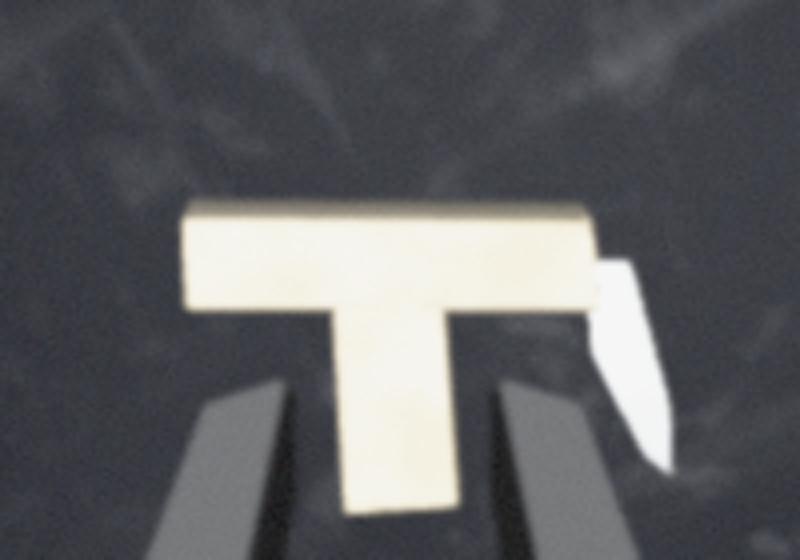

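The fingers straddle the stem correctly in plan (finger tips at about (285, 385) and (500, 385) in the crop, stem at 335–455). So the height is suspect, and I probe downwards in small steps.

>>> send_rows --pt "0 0 -1.5 0 0 0" --pt "0 0 -1 0 0 0" --pt "0 0 0 0 0 0" --pt "0 0 0 0 0 0"

```text
time: 6.57
tool_pos: [0.4668, 0.2841, 0.0252]
ee_rot: [3.141, 0.0, 2.662]
wrist_force: [0.4, -0.8, 0.2]
width: 0.0287
finger_force: 0.0
```

>>> send_rows --pt "0 0 -1 0 0 0" --pt "0 0 -1 0 0 0" --pt "0 0 0 0 0 0" --pt "0 0 0 0 0 0"

```text
time: 6.9
tool_pos: [0.4665, 0.2839, 0.0226]
ee_rot: [-3.141, -0.0, 2.662]
wrist_force: [0.1, -0.6, 0.2]
width: 0.029
finger_force: 0.0
```

>>> send_rows --pt "0 0 -1 0 0 0" --pt "0 0 -1 0 0 0" --pt "0 0 -1 0 0 0" --pt "0 0 0 0 0 0" --pt "0 0 0 0 0 0"

```text
time: 7.32
tool_pos: [0.4665, 0.2839, 0.0196]
ee_rot: [-3.141, -0.0, 2.662]
wrist_force: [-0.5, 0.0, 0.2]
width: 0.029
finger_force: 0.0
```

>>> send_rows --pt "0 0 -1 0 0 0" --pt "0 0 -1 0 0 0" --pt "0 0 0 0 0 0" --pt "0 0 0 0 0 0"

```text
time: 7.65
tool_pos: [0.4665, 0.284, 0.0177]
ee_rot: [-3.141, -0.0, 2.662]
wrist_force: [1.4, 0.1, -0.2]
width: 0.0287
finger_force: 0.0
```

>>> send_rows --pt "0 0 0 0 0 0" --pt "0 0 0 0 0 0" --pt "0 0 0 0 0 0" --pt "0 0 0 0 0 0" --pt "0 0 0 0 0 0" --grip 10

```text
time: 8.07
tool_pos: [0.4666, 0.284, 0.0178]
ee_rot: [3.141, 0.0, 2.662]
wrist_force: [-0.1, 0.4, -1.0]
width: 0.0104
finger_force: 0.0
```

>>> send_rows --pt "0 0 0 0 0 0" --pt "0 0 0 0 0 0" --pt "0 0 0 0 0 0" --pt "0 0 -1.5 0 0 0" --pt "0 0 -1.5 0 0 0" --pt "0 0 -1 0 0 0" --pt "0 0 0 0 0 0" --pt "0 0 0 0 0 0" --grip 29

```text
time: 8.73
tool_pos: [0.4665, 0.2839, 0.0136]
ee_rot: [-3.141, -0.0, 2.662]
wrist_force: [-0.8, -0.1, 0.1]
width: 0.0291
finger_force: 0.0
```

>>> send_rows --pt "0 0 -1 0 0 0" --pt "0 0 -1 0 0 0" --pt "0 0 -1 0 0 0" --pt "0 0 0 0 0 0" --pt "0 0 0 0 0 0"

```text
time: 9.15
tool_pos: [0.4665, 0.284, 0.0107]
ee_rot: [-3.141, -0.0, 2.662]
wrist_force: [0.8, -0.4, 0.1]
width: 0.0287
finger_force: 0.0
```

Run:
```python
from h import *
o=sensors.get_obs(); print({k:np.round(o[k],4).tolist() for k in ("time","tool_pos","joint_positions","joint_torque","width","wrist_force")})
m,im=snap("wrist","w6")
w=optics.camera_model("wrist"); R,t=np.array(w["R"]),np.array(w["t"]); print("cam",-R.T@t)
print(tee(m,im,(258,172),.011,True))
g=cv2.cvtColor(im,cv2.COLOR_BGR2GRAY)
for r in range(210,250,4): print(r,g[r,205:315:3].tolist())
```

```text
{'time': 9.15, 'tool_pos': [0.4665, 0.284, 0.0107], 'joint_positions': [0.4429, 0.2002, 1.6445, 0.0, 1.2971, -0.6481], 'joint_torque': [0.0004, -35.4975, -26.9595, 0.0477, 0.0585, -0.0], 'width': 0.0287, 'wrist_force': [0.7943, -0.4173, 0.067]}
cam [0.39507343 0.32050898 0.18925821]Traceback (most recent call last):
  File "<stdin>", line 5, in <module>
  File "h.py", line 22, in tee
    assert l>0
           ^^^
AssertionError
```

Run:
```python
from h import *
for n in ("w2","w5","w6"):
    im=cv2.imread(f"pics/{n}.png"); mk=cv2.inRange(cv2.cvtColor(im,cv2.COLOR_BGR2HSV),(5,8,120),(40,140,255))
    nn,lab,st,ce=cv2.connectedComponentsWithStats(mk)
    k=[i for i in range(1,nn) if st[i,4]>800 and abs(ce[i,0]-258)<40 and 100<ce[i,1]<230]
    for i in k: print(n,st[i],ce[i].round(1),"bar px",cv2.minAreaRect(np.argwhere(lab==i).astype(np.float32))[1])
im=cv2.imread("pics/w6.png"); g=cv2.cvtColor(im,cv2.COLOR_BGR2GRAY)
for r in range(205,262,4): print(r,g[r,195:325:3].tolist())
w=optics.camera_model("wrist")
print(proj(w,[[.4618,.2869,.011]]), [ (np.array(w["R"])@[.4618,.2869,.011]+w["t"])[2]])
```

```text
w2 [ 216  159   83   63 2652] [257.2 180.9] bar px (61.57061004638672, 82.11497497558594)
w5 [ 205  181  105   78 4243] [257.  207.7] bar px (104.0, 77.0)
w6 [ 201  188  114   84 4996] [257.5 216.9] bar px (82.99998474121094, 112.99998474121094)
205 [57, 59, 133, 242, 243, 243, 243, 243, 243, 242, 241, 241, 241, 241, 242, 242, 243, 243, 243, 243, 243, 242, 243, 243, 242, 241, 242, 242, 241, 241, 240, 239, 239, 239, 239, 239, 240, 242, 242, 241, 245, 245, 243, 105]
209 [58, 59, 113, 241, 243, 243, 242, 242, 242, 241, 241, 240, 240, 239, 240, 241, 243, 243, 243, 243, 242, 241, 242, 242, 243, 242, 241, 241, 242, 240, 240, 240, 240, 239, 240, 241, 241, 242, 242, 243, 245, 246, 245, 179]
213 [58, 59, 102, 241, 242, 242, 241, 242, 241, 241, 240, 240, 239, 240, 241, 242, 242, 243, 243, 243, 242, 241, 242, 242, 242, 241, 240, 241, 242, 241, 239, 240, 240, 240, 240, 241, 242, 243, 242, 243, 245, 246, 245, 236]
217 [55, 60, 61, 123, 127, 134, 128, 129, 130, 124, 125, 128, 129, 128, 128, 129, 229, 241, 241, 241, 241, 240, 241, 242, 241, 239, 174, 162, 164, 161, 161, 161, 165, 163, 161, 167, 165
[... 1656 characters left out ...]
65, 69, 66, 219]
253 [57, 59, 69, 114, 120, 120, 120, 121, 114, 122, 82, 36, 29, 49, 54, 55, 86, 239, 242, 241, 241, 241, 240, 238, 239, 238, 234, 91, 58, 49, 37, 42, 103, 120, 120, 120, 118, 119, 121, 114, 65, 60, 62, 92]
257 [59, 57, 98, 117, 119, 120, 119, 119, 117, 119, 58, 32, 29, 57, 55, 58, 84, 235, 241, 241, 241, 240, 240, 239, 239, 238, 237, 104, 60, 54, 31, 35, 80, 119, 119, 121, 118, 121, 121, 117, 79, 61, 67, 67]
261 [53, 69, 117, 119, 120, 119, 121, 119, 119, 110, 39, 30, 36, 56, 60, 69, 87, 231, 241, 242, 242, 241, 241, 239, 239, 239, 240, 125, 58, 54, 26, 35, 56, 115, 119, 116, 122, 119, 121, 120, 114, 66, 74, 75]
[[259.02904169 232.21186349]] [np.float64(0.19191651916484836)]
```

The camera height agrees with the tee's size, but the fingertips appear only about 6–10 mm ahead of the TCP, not 25. They should now be a few mm above the bench, so I close here.

>>> send_rows --pt "0 0 0 0 0 0" --pt "0 0 0 0 0 0" --pt "0 0 0 0 0 0" --pt "0 0 0 0 0 0" --pt "0 0 0 0 0 0" --grip 10

```text
time: 9.62
tool_pos: [0.4674, 0.2843, 0.0119]
ee_rot: [3.14, 0.001, 2.662]
wrist_force: [0.9, -1.6, 5.2]
width: 0.01
finger_force: 2.2
```

The fingertips rode up onto the stem's top (5 N upward), so the tips are practically at the reported TCP. I reopen and go about 8 mm lower.

>>> send_rows --pt "0 0 4 0 0 0" --pt "0 0 0 0 0 0" --pt "0 0 0 0 0 0" --pt "0 0 0 0 0 0" --pt "0 0 0 0 0 0" --pt "0 0 -4 0 0 0" --pt "0 0 -2 0 0 0" --pt "0 0 0 0 0 0" --grip 29

```text
time: 10.28
tool_pos: [0.4659, 0.2837, 0.0078]
ee_rot: [-3.14, -0.001, 2.662]
wrist_force: [-0.9, 0.8, 0.4]
width: 0.0292
finger_force: 0.0
```

>>> send_rows --pt "0 0 -1.5 0 0 0" --pt "0 0 -1.5 0 0 0" --pt "0 0 -1.5 0 0 0" --pt "0 0 0 0 0 0" --pt "0 0 0 0 0 0"

```text
time: 10.7
tool_pos: [0.4665, 0.284, 0.0042]
ee_rot: [-3.141, -0.0, 2.662]
wrist_force: [0.0, 0.5, -0.9]
width: 0.0294
finger_force: 0.0
```

>>> send_rows --pt "0 0 0 0 0 0" --pt "0 0 0 0 0 0" --pt "0 0 0 0 0 0" --pt "0 0 0 0 0 0" --pt "0 0 0 0 0 0" --grip 10

```text
time: 11.12
tool_pos: [0.4667, 0.284, 0.0044]
ee_rot: [3.141, 0.0, 2.662]
wrist_force: [0.2, -0.1, 0.5]
width: 0.0178
finger_force: 30.0
```

Gripped at 17.8 mm and 30 N. Now lift, turn and carry it to above the middle place.

>>> send_rows --pt "0 0 5 0 0 0" --pt "0 0 15 0 0 0" --pt "0 0 20 0 0 0" --pt "0 0 20 0 0 -0.122" --pt "6 -6 10 0 0 -0.122" --pt "6 -6 0 0 0 -0.122" --pt "6 -6 0 0 0 -0.122" --pt "6 -6 0 0 0 -0.122"

```text
time: 11.78
tool_pos: [0.4911, 0.2599, 0.0752]
ee_rot: [3.14, 0.0, 2.046]
wrist_force: [0.0, -0.9, 0.2]
width: 0.0176
finger_force: 30.0
```

>>> send_rows --pt "6 -6 0 0 0 -0.122" --pt "6 -6 0 0 0 -0.122" --pt "6 -6 0 0 0 -0.122" --pt "6 -6 0 0 0 -0.122" --pt "6 -6 0 0 0 -0.122" --pt "6 -6 0 0 0 -0.122" --pt "6 -6 0 0 0 -0.122" --pt "6 -6 0 0 0 -0.122"

```text
time: 12.45
tool_pos: [0.5388, 0.2117, 0.0746]
ee_rot: [3.141, -0.0, 1.07]
wrist_force: [-0.1, -0.1, -0.4]
width: 0.0179
finger_force: 30.0
```

>>> send_rows --pt "6 -6 0 0 0 -0.122" --pt "6 -6 0 0 0 -0.122" --pt "6 -6 0 0 0 -0.122" --pt "6 -6 0 0 0 -0.122" --pt "6 -6 0 0 0 -0.122" --pt "6 -6 0 0 0 -0.122" --pt "6 -6 0 0 0 -0.122" --pt "6 -6 0 0 0 -0.122"

```text
time: 13.12
tool_pos: [0.5868, 0.1637, 0.0746]
ee_rot: [3.141, -0.0, 0.094]
wrist_force: [0.2, 0.1, 0.6]
width: 0.0178
finger_force: 30.0
```

>>> send_rows --pt "1 3 0 0 0 -0.122" --pt "0 0 0 0 0 -0.006" --pt "0 0 0 0 0 0" --pt "0 0 0 0 0 0" --pt "0 0 0 0 0 0"

```text
time: 13.53
tool_pos: [0.5874, 0.1671, 0.0744]
ee_rot: [3.141, 0.0, -0.026]
wrist_force: [0.4, -0.3, -0.5]
width: 0.0177
finger_force: 30.0
```

Run:
```python
from h import *
o=sensors.get_obs(); print({k:np.round(o[k],4).tolist() for k in ("time","joint_positions","tool_pos","ee_rot","width","finger_force")})
m,im=snap("wrist","w7")
hsv=cv2.cvtColor(im,cv2.COLOR_BGR2HSV); mk=cv2.inRange(hsv,(5,8,120),(40,140,255))
nn,lab,st,ce=cv2.connectedComponentsWithStats(mk)
for i in range(1,nn):
    if st[i,4]>500: print(st[i],ce[i].round(1))
cv2.imwrite("pics/w7b.png",im)
```

```text
{'time': 13.5333, 'joint_positions': [0.1845, 0.2798, 1.4113, -0.0001, 1.4507, 1.7814], 'tool_pos': [0.5874, 0.1671, 0.0744], 'ee_rot': [3.1415, 0.0001, -0.0262], 'width': 0.0177, 'finger_force': 29.9988}
[281 132 122  38 583] [363.3 160.3]
[ 116  164   96   69 3459] [163.7 188.1]
[218 180 126  10 582] [280.3 183.9]
[ 182  190  144   87 5380] [256.5 219.7]
```

Run:
```python
from h import *
m=optics.camera_model("wrist"); im=cv2.imread("pics/w7.png")
R=lambda a:np.array([[np.cos(a),-np.sin(a)],[np.sin(a),np.cos(a)]])
s,ts=tee(m,im,(164,175),.026,True); h,th=tee(m,im,(230,205),.0811,True)
print("set",s,ts,"held",h,th)
print("held in set frame",R(float(ts)).T@(h-s), float(th-ts))
# fence front edge: dark->bright transitions to the right of held, at z=.023
g=im.min(2).astype(int)
for c in (230,300,340,360,380): print(c,g[120:185:3,c].tolist())
```

```text
ext [67.7 51.7  0.6] area 1810.1638481356204
ext [77.8 52.5 -2.7] area 1757.9302026843652
set [599.5 234.5] -1.5973375 held [593.  166.8] -1.6055852
held in set frame [67.84865056 -4.70108539] -0.008247733116149902
230 [59, 50, 57, 44, 57, 155, 227, 229, 230, 229, 229, 230, 228, 232, 221, 70, 55, 54, 56, 58, 55, 58]
300 [65, 59, 59, 44, 62, 134, 225, 226, 228, 227, 224, 225, 229, 228, 219, 78, 53, 56, 51, 58, 58, 57]
340 [49, 51, 51, 46, 58, 124, 224, 226, 222, 192, 201, 214, 227, 225, 221, 86, 57, 50, 55, 54, 59, 57]
360 [47, 53, 51, 49, 54, 126, 226, 224, 227, 225, 225, 226, 226, 225, 220, 85, 60, 56, 55, 53, 54, 57]
380 [53, 51, 46, 43, 57, 107, 220, 211, 213, 197, 172, 166, 148, 115, 96, 60, 57, 56, 54, 53, 52, 57]
```

>>> send_rows --pt "0 -1 -12 0 0 0" --pt "0 0 -18 0 0 0" --pt "0 0 -12 0 0 0" --pt "0 0 -7 0 0 0" --pt "0 0 -3 0 0 0" --pt "0 0 -2 0 0 0" --pt "0 0 0 0 0 0" --pt "0 0 0 0 0 0"

```text
time: 14.25
tool_pos: [0.5882, 0.1661, 0.021]
ee_rot: [-3.141, -0.001, -0.028]
wrist_force: [-0.1, 0.7, 0.8]
width: 0.0175
finger_force: 30.0
```

>>> send_rows --pt "1 0 -0.7 0 0 0" --pt "1.5 0 0 0 0 0" --pt "1 0 0 0 0 0" --pt "0 0 0 0 0 0" --pt "0 0 0 0 0 0"

```text
time: 14.67
tool_pos: [0.5913, 0.166, 0.0198]
ee_rot: [3.142, -0.0, -0.028]
wrist_force: [-0.2, 0.5, -0.7]
width: 0.0174
finger_force: 30.0
```

>>> send_rows --pt "0.7 0 0 0 0 0" --pt "0.7 0 0 0 0 0" --pt "0 0 0 0 0 0" --pt "0 0 0 0 0 0"

```text
time: 15.0
tool_pos: [0.5925, 0.166, 0.0196]
ee_rot: [3.142, 0.0, -0.028]
wrist_force: [-0.4, 0.4, -0.5]
width: 0.0176
finger_force: 30.0
```

>>> send_rows --pt "0.6 0 -0.5 0 0 0" --pt "0 0 0 0 0 0" --pt "0 0 0 0 0 0" --pt "0 0 0 0 0 0"

```text
time: 15.33
tool_pos: [0.593, 0.166, 0.0195]
ee_rot: [3.142, 0.0, -0.028]
wrist_force: [-2.5, -0.5, 3.2]
width: 0.0177
finger_force: 30.0
```

Contact with the fence (−2.5 N) and the board (+3.2 N). Release, lift, and go to the second tee.

>>> send_rows --pt "0 0 0 0 0 0" --pt "0 0 0 0 0 0" --pt "0 0 0 0 0 0" --pt "0 0 5 0 0 0" --pt "0 0 15 0 0 0" --pt "0 0 20 0 0 0" --pt "-8 -5 15 0 0 0.12" --pt "-8 -5 0 0 0 0.12" --grip 29

```text
time: 16.0
tool_pos: [0.5798, 0.1565, 0.0787]
ee_rot: [3.141, -0.008, 0.218]
wrist_force: [-0.4, -0.9, 0.2]
width: 0.0291
finger_force: 0.0
```

>>> send_rows --pt "-8 -6 0 0 0 0.12" --pt "-8 -6 0 0 0 0.12" --pt "-8 -6 0 0 0 0.12" --pt "-8 -6 0 0 0 0.12" --pt "-8 -6 0 0 0 0.12" --pt "-8 -6 0 0 0 0.12" --pt "-8 -6 0 0 0 0.12" --pt "-8 -6 0 0 0 0.12"

```text
time: 16.67
tool_pos: [0.5129, 0.1077, 0.0745]
ee_rot: [3.141, -0.0, 1.178]
wrist_force: [0.6, -0.9, -0.2]
width: 0.0291
finger_force: 0.0
```

>>> send_rows --pt "-9 -6 0 0 0 0.12" --pt "-9 -6 0 0 0 0.12" --pt "-9 -6 0 0 0 0.12" --pt "-9 -6 0 0 0 0.12" --pt "-9 -6 0 0 0 0.12" --pt "-9 -6 0 0 0 0.12" --pt "-9 -4 0 0 0 0.12" --pt "-1 0 0 0 0 0.046"

```text
time: 17.33
tool_pos: [0.448, 0.0674, 0.0743]
ee_rot: [-3.141, 0.0, 2.062]
wrist_force: [-0.6, 0.8, -0.4]
width: 0.0289
finger_force: 0.0
```

>>> send_rows --pt "0 0 0 0 0 0" --pt "0 0 0 0 0 0" --pt "0 0 0 0 0 0"

```text
time: 17.58
tool_pos: [0.4495, 0.068, 0.0744]
ee_rot: [3.141, 0.0, 2.057]
wrist_force: [-0.2, -0.8, -0.6]
width: 0.0292
finger_force: 0.0
```

Run:
```python
from h import *
o=sensors.get_obs(); print({k:np.round(o[k],4).tolist() for k in ("time","joint_positions","tool_pos","ee_rot","width","finger_force")})
m,im=snap("wrist","w8")
p=proj(m,[[.4408,.0836,.011],[.4462,.073,.011]]); print(p)
mk=cv2.inRange(cv2.cvtColor(im,cv2.COLOR_BGR2HSV),(5,8,120),(40,140,255))
nn,lab,st,ce=cv2.connectedComponentsWithStats(mk)
for i in range(1,nn):
    if st[i,4]>500: print(st[i],ce[i].round(1))
o,th=tee(m,im,p[0],.011,True); th=float(th)
y=np.array([-np.sin(th),np.cos(th)]); print(o,th,"pinch",o-6*y,"yaw",th+np.pi/2)
```

```text
{'time': 17.5833, 'joint_positions': [0.0254, -0.0614, 1.7869, 0.0, 1.4153, -0.4606], 'tool_pos': [0.4495, 0.068, 0.0744], 'ee_rot': [3.1409, 0.0003, 2.0568], 'width': 0.0292, 'finger_force': 0.0}
[[257.67093066 184.72749202]
 [257.44018984 199.58765523]]
[  20    0   80   46 1995] [51.3 20.3]
[  14   45   68   64 2166] [45.  77.2]
[  99  133   44  151 2635] [117.8 211.5]
[   0  146  109  172 8903] [ 33.9 248.4]
[ 410  159  102  151 3729] [474.3 224.3]
[ 212  166   88   65 2863] [255.7 188.5]
[  18  353   72   31 2044] [ 53.9 367.9]
[ 210  353   96   31 2056] [248.  370.9]
ext [66.6 51.8 -0.5] area 1727.7594284235965
[445.4  73. ] 0.48590177297592163 pinch [448.20202957  67.69447495] yaw 2.056698099770818
```

>>> send_rows --pt "-1 0 -15 0 0 0" --pt "0 0 -25 0 0 0" --pt "0 0 -15 0 0 0" --pt "0 0 -9 0 0 0" --pt "0 0 -4 0 0 0" --pt "0 0 -2 0 0 0" --pt "0 0 0 0 0 0" --pt "0 0 0 0 0 0"

```text
time: 18.3
tool_pos: [0.449, 0.068, 0.0051]
ee_rot: [3.14, 0.001, 2.058]
wrist_force: [-0.0, -0.4, 0.8]
width: 0.0294
finger_force: 0.0
```

>>> send_rows --pt "0 0 0 0 0 0" --pt "0 0 0 0 0 0" --pt "0 0 0 0 0 0" --pt "0 0 0 0 0 0" --pt "0 0 0 0 0 0" --grip 10

```text
time: 18.72
tool_pos: [0.4488, 0.068, 0.005]
ee_rot: [3.14, 0.001, 2.058]
wrist_force: [-0.8, -0.6, 3.4]
width: 0.0179
finger_force: 29.9
```

>>> send_rows --pt "0 0 5 0 0 0" --pt "0 0 15 0 0 0" --pt "0 0 20 0 0 0" --pt "0 0 20 0 0 -0.12" --pt "8 2 10 0 0 -0.12" --pt "8 2 0 0 0 -0.12" --pt "8 2 0 0 0 -0.12" --pt "8 2 0 0 0 -0.12"

```text
time: 19.38
tool_pos: [0.4803, 0.0761, 0.0744]
ee_rot: [3.141, -0.0, 1.452]
wrist_force: [-1.2, 0.5, -0.9]
width: 0.0177
finger_force: 29.9
```

>>> send_rows --pt "8 2 0 0 0 -0.12" --pt "8 2 0 0 0 -0.12" --pt "8 2 0 0 0 -0.12" --pt "8 2 0 0 0 -0.12" --pt "8 2 0 0 0 -0.12" --pt "8 2 0 0 0 -0.12" --pt "8 2 0 0 0 -0.12" --pt "8 2 0 0 0 -0.12"

```text
time: 20.05
tool_pos: [0.544, 0.0921, 0.0737]
ee_rot: [-3.141, 0.001, 0.492]
wrist_force: [-0.9, -0.1, 0.4]
width: 0.0175
finger_force: 29.9
```

>>> send_rows --pt "8 2 0 0 0 -0.12" --pt "8 2 0 0 0 -0.12" --pt "8 2 0 0 0 -0.12" --pt "8 0 0 0 0 -0.12" --pt "8 0 0 0 0 -0.046" --pt "2 0 0 0 0 0" --pt "0 0 0 0 0 0" --pt "0 0 0 0 0 0"

```text
time: 20.72
tool_pos: [0.5856, 0.098, 0.0738]
ee_rot: [3.141, 0.001, -0.027]
wrist_force: [-1.0, -0.0, 0.0]
width: 0.0174
finger_force: 29.9
```

Run:
```python
from h import *
o=sensors.get_obs(); print({k:np.round(o[k],4).tolist() for k in ("time","joint_positions","tool_pos","ee_rot","width","finger_force")})
m,im=snap("wrist","w9")
R=lambda a:np.array([[np.cos(a),-np.sin(a)],[np.sin(a),np.cos(a)]])
mk=cv2.inRange(cv2.cvtColor(im,cv2.COLOR_BGR2HSV),(5,8,120),(40,140,255))
nn,lab,st,ce=cv2.connectedComponentsWithStats(mk)
for i in range(1,nn):
    if st[i,4]>500: print(st[i],ce[i].round(1))
p=proj(m,[[.6165,.2342,.026],[.6145,.167,.026]]); print(p)
res=[]
zz=o["tool_pos"][2]-.005+.011
for s,z in ((p[1],.026),((230,205),zz)):
    try: r=tee(m,im,s,z,True); print(r); res.append(r)
    except AssertionError: print("no seed",s)
if len(res)==2: print("held in mid frame",R(float(res[0][1])).T@(res[1][0]-res[0][0]))
cv2.imwrite("pics/w9b.png",cv2.resize(im[80:380],(800,469)))
```

```text
{'time': 20.7167, 'joint_positions': [0.0703, 0.2449, 1.4558, -0.0, 1.4421, 1.6682], 'tool_pos': [0.5856, 0.098, 0.0738], 'ee_rot': [3.1414, 0.0012, -0.0271], 'width': 0.0174, 'finger_force': 29.9407}
[ 485    0   27   58 1280] [499.9  27.9]
[  446    54    66   264 11597] [487.2 206.3]
[   17   132   354   144 13265] [183.1 198.6]
[ 436  353   62   31 1609] [466.5 367. ]
[[ 64.71034685 176.66273648]
 [159.23802375 176.95090594]]
ext [250.4 109.7 -11.7] area 7112.427102671936
(array([589.6, 131. ], dtype=float32), np.float32(-1.5943661))
ext [190.8  83.6  -8.5] area 4132.779767460539
(array([607.6, 122.9], dtype=float32), np.float32(-1.594416))
held in mid frame [ 7.67353251 18.18589767]
```

View pics/w9b.png

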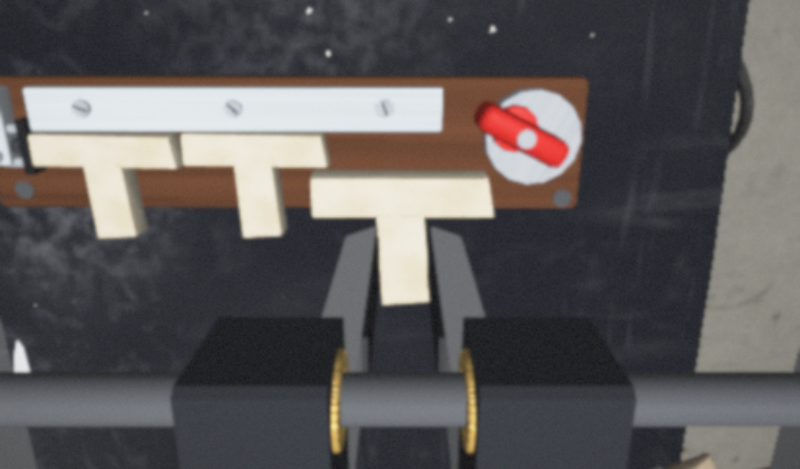

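Both seated castings lie on the fence (bars at (30–180, 150) and (181–328, 150)). The held one is at (402, 195), and the knob wing at (523, 135) points about 35° clockwise. I check the gap numerically, then lower.

Run:
```python
from h import *
m=optics.camera_model("wrist"); k=.64
P=ray(m,[(328*k,80+152*k),(181*k,80+152*k),(180*k,80+152*k),(286*k,80+210*k),(238*k,80+210*k)],.026)*1000; print(P.round(1))
jx=np.array([-.028,-1]); T=np.array([585.6,98.0])
print("bar end clearance", (T-P[0,:2])@jx-33.35, "stem mid y", P[3:,1].mean())
im=cv2.imread("pics/w9.png"); hsv=cv2.cvtColor(im,cv2.COLOR_BGR2HSV)
red=cv2.inRange(hsv,(0,150,80),(8,255,255))|cv2.inRange(hsv,(172,150,80),(179,255,255))
r=max(cv2.findContours(red,cv2.RETR_EXTERNAL,cv2.CHAIN_APPROX_NONE)[0],key=cv2.contourArea)
print(cv2.minAreaRect((ray(m,r[:,0],.052)[:,:2]*1000).astype(np.float32)))
print("dot",ray(m,(527*k,80+139*k),.052)*1000, ray(m,(553*k,80+139*k),.0)*0)
a=ray(m,[(490*k,80+108*k),(558*k,80+157*k),(510*k,80+106*k),(568*k,80+142*k)],.052)[:,:2]*1000; print(a, np.arctan2(*(a[1]-a[0])[::-1]),np.arctan2(*(a[3]-a[2])[::-1]))
```

```text
[[613.2 131.   26. ]
 [615.  198.   26. ]
 [615.  198.4  26. ]
 [585.8 152.6  26. ]
 [586.4 175.2  26. ]]
bar end clearance 0.42566668583215517 stem mid y 163.93914434708137
((624.85595703125, 49.68054962158203), (40.558284759521484, 16.81223487854004), 52.67542266845703)
dot [[622.37763807  46.93517543  52.        ]] [[0. 0. 0.]]
[[635.20925601  61.98583077]
 [614.62217056  34.1151799 ]
 [635.78590347  54.14311693]
 [620.71031387  30.45946928]] -2.207003737403414 -2.1376510792346775
```

>>> send_rows --pt "0 -1.5 -12 0 0 0" --pt "0 0 -18 0 0 0" --pt "0 0 -12 0 0 0" --pt "0 0 -7 0 0 0" --pt "0 0 -3 0 0 0" --pt "0 0 -1 0 0 0" --pt "0 0 0 0 0 0" --pt "0 0 0 0 0 0"

```text
time: 21.43
tool_pos: [0.5867, 0.0965, 0.0218]
ee_rot: [-3.142, -0.002, -0.028]
wrist_force: [0.5, 0.3, -0.7]
width: 0.0175
finger_force: 29.9
```

>>> send_rows --pt "1 0 -0.5 0 0 0" --pt "1.2 0 0 0 0 0" --pt "1 0 0 0 0 0" --pt "0 0 0 0 0 0" --pt "0 0 0 0 0 0"

```text
time: 21.85
tool_pos: [0.5895, 0.0965, 0.0207]
ee_rot: [3.142, -0.0, -0.028]
wrist_force: [0.5, -0.3, -0.9]
width: 0.0173
finger_force: 29.9
```

>>> send_rows --pt "0.6 0 0 0 0 0" --pt "0.6 0 0 0 0 0" --pt "0 0 0 0 0 0" --pt "0 0 0 0 0 0"

```text
time: 22.18
tool_pos: [0.5903, 0.0965, 0.0206]
ee_rot: [3.142, 0.0, -0.028]
wrist_force: [-0.0, -0.3, -0.2]
width: 0.0177
finger_force: 29.9
```

>>> send_rows --pt "0.6 0 -0.6 0 0 0" --pt "0 0 0 0 0 0" --pt "0 0 0 0 0 0"

```text
time: 22.43
tool_pos: [0.5904, 0.0966, 0.02]
ee_rot: [3.142, 0.002, -0.028]
wrist_force: [-3.7, 0.7, 2.4]
width: 0.0179
finger_force: 29.9
```

>>> send_rows --pt "0.5 0 0 0 0 0" --pt "0 0 0 0 0 0" --pt "0 0 0 0 0 0"

```text
time: 22.68
tool_pos: [0.5904, 0.0966, 0.02]
ee_rot: [3.141, 0.003, -0.028]
wrist_force: [-5.0, -0.2, 3.3]
width: 0.0176
finger_force: 29.9
```

>>> send_rows --pt "0 0 0 0 0 0" --pt "0 0 0 0 0 0" --pt "0 0 0 0 0 0" --pt "0 0 5 0 0 0" --pt "0 0 20 0 0 0" --pt "0 0 30 0 0 0" --pt "-30 0 40 0 0 0" --pt "-20 0 20 0 0 0" --grip 29

```text
time: 23.35
tool_pos: [0.5479, 0.0965, 0.132]
ee_rot: [-3.141, -0.005, -0.029]
wrist_force: [0.6, 0.5, 1.0]
width: 0.0288
finger_force: 0.0
```

>>> send_rows --pt "0 0 0 0 0 0" --pt "0 0 0 0 0 0" --pt "0 0 0 0 0 0" --pt "0 0 0 0 0 0"

```text
time: 23.68
tool_pos: [0.5462, 0.0963, 0.1263]
ee_rot: [3.141, 0.003, -0.028]
wrist_force: [-0.5, -0.1, -0.3]
width: 0.029
finger_force: 0.0
```

```bash
cat >> h.py <<'E'
def row(m,im):
    "row checks on plane z=.026: fence-side and front contour of the joined cream bars"
    hsv=cv2.cvtColor(im,cv2.COLOR_BGR2HSV)
    red=cv2.inRange(hsv,(0,150,80),(8,255,255))|cv2.inRange(hsv,(172,150,80),(179,255,255))
    p=proj(m,[[.622,.047,.05]])[0]; x,y=p.astype(int); k=np.zeros_like(red); cv2.circle(k,(x,y),45,255,-1)
    r=max(cv2.findContours(red&k,cv2.RETR_EXTERNAL,cv2.CHAIN_APPROX_NONE)[0],key=cv2.contourArea)
    print("knob",cv2.minAreaRect((ray(m,r[:,0],.052)[:,:2]*1000).astype(np.float32)))
    # profiles along lines parallel to the jig's x, on castings' top plane
    jx=np.array([-.029,-1]);jy=np.array([1,-.029]);o=np.array([599.2,234.7])
    for v,n in ((17,"bars"),(-15,"stems")):
        u=np.arange(-40,185,.5); W=o+u[:,None]*jx+v*jy
        q=proj(m,np.c_[W,np.full(len(u),26)]/1000).astype(np.float32)
        g=cv2.remap(im,q[None,:,0],q[None,:,1],cv2.INTER_LINEAR)[0].astype(int)
        on=(g.min(1)>150).astype(int); e=np.flatnonzero(np.diff(on)); print(n,u[e].tolist())
    for uu in (-22,22,45,89,112,156):
        v=np.arange(0,40,.25); W=o+uu*jx+v[:,None]*jy
        q=proj(m,np.c_[W,np.full(len(v),26)]/1000).astype(np.float32)
        g=cv2.remap(im,q[None,:,0],q[None,:,1],cv2.INTER_LINEAR)[0].astype(int)
        print(uu,[(float(v[j]),int(g[j,0])) for j in np.flatnonzero(abs(np.diff(g[:,0]))>12)][:8])
E
python3 - <<'E'
from h import *
o=sensors.get_obs(); print({k:np.round(o[k],4).tolist() for k in ("time","tool_pos","ee_rot")})
m,im=snap("wrist","w10"); row(m,im)
E
```

```text
{'time': 23.6833, 'tool_pos': [0.5462, 0.0963, 0.1263], 'ee_rot': [3.1411, 0.003, -0.0284]}
knob ((622.187744140625, 49.986454010009766), (39.228904724121094, 16.76473045349121), 53.79301071166992)
bars [-33.0, 32.5, 36.0, 101.0, 105.5, 170.0, 175.0]
stems [-9.0, 9.5, 60.0, 78.5, 129.5, 147.5]
-22 [(9.5, 91), (9.75, 107), (10.0, 122), (10.25, 138), (10.5, 151), (10.75, 164), (25.75, 160), (26.0, 173)]
22 [(8.75, 94), (9.0, 108), (9.25, 122), (9.5, 136), (9.75, 151), (10.0, 164), (23.75, 168), (24.25, 143)]
45 [(9.5, 70), (9.75, 87), (10.0, 101), (10.25, 118), (10.5, 135), (10.75, 153), (11.0, 169)]
89 [(9.5, 104), (9.75, 119), (10.0, 134), (24.25, 188), (24.5, 174), (25.75, 144), (26.0, 160), (26.25, 177)]
112 [(9.5, 79), (9.75, 92), (10.0, 109), (10.25, 125), (10.5, 142), (10.75, 157), (11.0, 175)]
156 [(9.5, 85), (9.75, 98), (10.0, 112), (10.25, 128), (10.5, 143), (10.75, 157), (11.0, 170), (24.25, 196)]
```

Both stems sit at 69 and 138.5 mm from the first, with gaps of about 2.5 mm, and all bars are on the fence line. Now the knob: wing yaw is about 0.95 (mod π), pivot (622, 47).

>>> send_rows --pt "9 -6 -5 0 0 0.122" --pt "9 -6 -5 0 0 0.122" --pt "9 -6 -5 0 0 0.122" --pt "9 -6 -5 0 0 0.122" --pt "10 -6 -5 0 0 0.122" --pt "10 -6 -5 0 0 0.122" --pt "10 -6 -5 0 0 0.122" --pt "10 -7 -5 0 0 0.122"

```text
time: 24.4
tool_pos: [0.6226, 0.0472, 0.0858]
ee_rot: [-3.139, 0.002, 0.954]
wrist_force: [0.8, 0.4, 0.5]
width: 0.0291
finger_force: 0.0
```

>>> send_rows --pt "0 0 0 0 0 0" --pt "0 0 0 0 0 0" --pt "0 0 0 0 0 0"

```text
time: 24.65
tool_pos: [0.622, 0.0477, 0.0873]
ee_rot: [-3.14, 0.001, 0.945]
wrist_force: [0.3, -0.0, 0.4]
width: 0.0291
finger_force: 0.0
```

Run:
```python
from h import *
o=sensors.get_obs(); print({k:np.round(o[k],4).tolist() for k in ("time","tool_pos","ee_rot","joint_positions")})
m,im=snap("wrist","w11")
hsv=cv2.cvtColor(im,cv2.COLOR_BGR2HSV)
red=cv2.inRange(hsv,(0,150,80),(8,255,255))|cv2.inRange(hsv,(172,150,80),(179,255,255))
p=proj(m,[[.622,.047,.052]])[0]; print(p)
r=max(cv2.findContours(red,cv2.RETR_EXTERNAL,cv2.CHAIN_APPROX_NONE)[0],key=cv2.contourArea)
print(cv2.boundingRect(r),cv2.minAreaRect((ray(m,r[:,0],.052)[:,:2]*1000).astype(np.float32)))
w=(im.min(2)>150).astype(np.uint8); k=np.zeros_like(w); cv2.circle(k,tuple(int(a) for a in p),12,1,-1)
n,l,st,ce=cv2.connectedComponentsWithStats(w&k)
for i in range(1,n): print(st[i],ce[i],ray(m,ce[i],.052)*1000)
```

```text
{'time': 24.65, 'tool_pos': [0.622, 0.0477, 0.0873], 'ee_rot': [-3.1399, 0.001, 0.9452], 'joint_positions': [-0.0144, 0.3007, 1.3582, 0.0002, 1.4847, 0.6112]}
[258.62237934 219.69668217]
(247, 184, 25, 58) ((624.73974609375, 50.8349609375), (41.59251403808594, 16.652467727661133), 49.01178741455078)
[246 215   7  15  52] [249.11538462 221.82692308] [[615.68141761  49.60111796  52.        ]]
[254 214  11  11  94] [259.11702128 218.88297872] [[622.63289733  47.28824225  52.        ]]
[269 217   2   7   8] [269.125 219.875] [[627.86774286  42.60618096  52.        ]]
```

>>> send_rows --pt "0.5 -0.5 -15 0 0 0" --pt "0 0 -20 0 0 0" --pt "0 0 -12 0 0 0" --pt "0 0 -5 0 0 0" --pt "0 0 0 0 0 0" --pt "0 0 0 0 0 0"

```text
time: 25.2
tool_pos: [0.6231, 0.0472, 0.0367]
ee_rot: [3.141, -0.0, 0.948]
wrist_force: [-0.3, 1.0, 1.0]
width: 0.029
finger_force: 0.0
```

>>> send_rows --pt "0 0 0 0 0 0" --pt "0 0 0 0 0 0" --pt "0 0 0 0 0 0" --pt "0 0 0 0 0 0" --pt "0 0 0 0 0 0" --grip 5

```text
time: 25.62
tool_pos: [0.6233, 0.0478, 0.0376]
ee_rot: [3.142, -0.002, 0.948]
wrist_force: [-2.6, 2.2, 4.7]
width: 0.0117
finger_force: 29.5
```

>>> send_rows --pt "0 0 0 0 0 -0.08" --pt "0 0 0 0 0 -0.08" --pt "0 0 0 0 0 -0.08" --pt "0 0 0 0 0 -0.08" --pt "0 0 0 0 0 -0.08" --pt "0 0 0 0 0 -0.08" --pt "0 0 0 0 0 0" --pt "0 0 0 0 0 0"

```text
time: 26.28
tool_pos: [0.6235, 0.0479, 0.0376]
ee_rot: [-3.141, -0.002, 0.469]
wrist_force: [-2.1, 3.7, 6.0]
width: 0.0117
finger_force: 29.7
```

>>> send_rows --pt "0 0 0 0 0 -0.06" --pt "0 0 0 0 0 -0.06" --pt "0 0 0 0 0 -0.06" --pt "0 0 0 0 0 -0.06" --pt "0 0 0 0 0 -0.06" --pt "0 0 0 0 0 0" --pt "0 0 0 0 0 0"

```text
time: 26.87
tool_pos: [0.6235, 0.0478, 0.0376]
ee_rot: [-3.141, -0.002, 0.169]
wrist_force: [-1.3, 2.6, 5.9]
width: 0.012
finger_force: 29.8
```

>>> send_rows --pt "0 0 0 0 0 -0.06" --pt "0 0 0 0 0 -0.06" --pt "0 0 0 0 0 -0.06" --pt "0 0 0 0 0 -0.06" --pt "0 0 0 0 0 0" --pt "0 0 0 0 0 0"

```text
time: 27.37
tool_pos: [0.6235, 0.0477, 0.0376]
ee_rot: [-3.141, -0.001, -0.071]
wrist_force: [-2.0, 2.7, 5.8]
width: 0.0118
finger_force: 29.7
```

Run:
```python
from h import *
o=sensors.get_obs(); print({k:np.round(o[k],3).tolist() for k in ("time","tool_pos","ee_rot","wrist_force","wrist_torque","width")})
```

```text
{'time': 27.367, 'tool_pos': [0.624, 0.048, 0.038], 'ee_rot': [-3.141, -0.001, -0.071], 'wrist_force': [-2.005, 2.661, 5.768], 'wrist_torque': [0.619, 0.364, 0.142], 'width': 0.012}
```

>>> send_rows --pt "0 0 0 0 0 -0.05" --pt "0 0 0 0 0 -0.04" --pt "0 0 0 0 0 0" --pt "0 0 0 0 0 0" --pt "0 0 0 0 0 0"

```text
time: 27.78
tool_pos: [0.6235, 0.0477, 0.0376]
ee_rot: [-3.141, -0.001, -0.16]
wrist_force: [-2.1, 3.1, 5.0]
width: 0.012
finger_force: 29.8
```

>>> send_rows --pt "0 0 0 0 0 0" --pt "0 0 0 0 0 0" --pt "0 0 0 0 0 0" --pt "0 0 5 0 0 0" --pt "0 0 20 0 0 0" --pt "0 0 30 0 0 0" --pt "-20 0 30 0 0 0" --pt "-30 20 20 0 0 0" --grip 29

```text
time: 28.45
tool_pos: [0.5754, 0.0641, 0.1441]
ee_rot: [3.14, -0.005, -0.166]
wrist_force: [0.8, 0.2, 1.0]
width: 0.0294
finger_force: 0.0
```

>>> send_rows --pt "-20 20 0 0 0 0.06" --pt "0 20 0 0 0 0.05" --pt "0 0 0 0 0 0" --pt "0 0 0 0 0 0" --pt "0 0 0 0 0 0"

```text
time: 28.87
tool_pos: [0.5533, 0.1063, 0.1411]
ee_rot: [3.141, 0.0, -0.053]
wrist_force: [0.3, -0.3, 0.1]
width: 0.029
finger_force: 0.0
```

Run:
```python
from h import *
o=sensors.get_obs(); print({k:np.round(o[k],3).tolist() for k in ("time","tool_pos","ee_rot","wrist_force","wrist_torque","width")})
m,im=snap("wrist","w12"); row(m,im)
cv2.imwrite("pics/w12b.png",cv2.resize(im[:300],(800,469)))
```

```text
{'time': 28.867, 'tool_pos': [0.553, 0.106, 0.141], 'ee_rot': [3.141, 0.0, -0.053], 'wrist_force': [0.304, -0.313, 0.068], 'wrist_torque': [0.008, 0.015, -0.066], 'width': 0.029}
knob ((624.4707641601562, 51.1587028503418), (17.71744728088379, 38.076255798339844), 79.45446014404297)
bars [-36.0, 95.5, 97.0, 162.0, 163.5, 180.5]
stems [-12.5, 6.5, 54.5, 73.0, 122.5, 141.0]
-22 [(9.5, 103), (9.75, 117), (10.0, 132), (10.25, 146), (26.25, 184), (26.5, 197)]
22 [(8.5, 69), (8.75, 83), (9.0, 99), (9.25, 113), (9.5, 128), (9.75, 144), (10.0, 161), (26.0, 161)]
45 [(9.0, 75), (9.5, 100), (9.75, 115), (10.0, 130), (10.25, 145), (26.25, 184)]
89 [(9.5, 106), (9.75, 121), (10.0, 138), (10.25, 154), (26.0, 156), (26.25, 171), (26.5, 188)]
112 [(8.0, 98), (8.25, 112), (8.5, 127), (8.75, 143), (23.25, 181), (23.5, 167), (23.75, 154), (24.0, 138)]
156 [(9.75, 102), (10.0, 117), (10.25, 130), (10.5, 144), (10.75, 157), (11.0, 171), (24.5, 186), (25.0, 162)]
```

View pics/w12b.png

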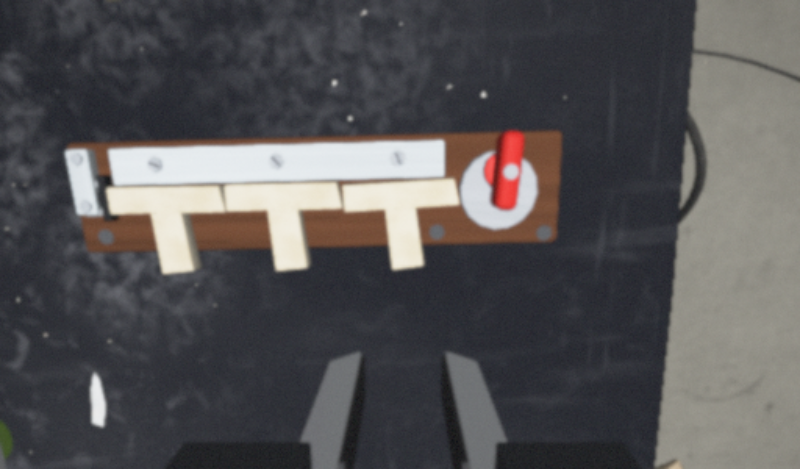

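The view shows the row clamped: stop pushed in by 3 mm and the lobe on the last bar. But the last casting is about 2° askew: its left bar corner at (343, 186) stands off the fence while its right corner (458, 179) touches. I press that half of the bar to the fence with the closed fingertips.

>>> send_rows --pt "9 5 -20 0 0 0.024" --pt "9 5 -20 0 0 0" --pt "9 5 -20 0 0 0" --pt "9 5 -20 0 0 0" --pt "0 0 0 0 0 0" --pt "0 0 0 0 0 0" --pt "0 0 0 0 0 0" --grip 0

```text
time: 29.5
tool_pos: [0.5895, 0.1262, 0.062]
ee_rot: [3.141, -0.0, -0.029]
wrist_force: [-0.2, 0.2, -0.3]
width: 0.0006
finger_force: 0.0
```

>>> send_rows --pt "0 0 -15 0 0 0" --pt "0 0 -15 0 0 0" --pt "0 0 -6 0 0 0" --pt "0 0 -2 0 0 0" --pt "0 0 0 0 0 0" --pt "0 0 0 0 0 0"

```text
time: 30.0
tool_pos: [0.5899, 0.1269, 0.0248]
ee_rot: [-3.141, -0.002, -0.028]
wrist_force: [-0.5, 0.4, -0.5]
width: 0.0004
finger_force: 0.0
```

>>> send_rows --pt "0 0 -2.5 0 0 0" --pt "0 0 -1.5 0 0 0" --pt "2 0 0 0 0 0" --pt "1 0 0 0 0 0" --pt "0 0 0 0 0 0" --pt "0 0 0 0 0 0"

```text
time: 30.5
tool_pos: [0.5923, 0.127, 0.0194]
ee_rot: [3.142, -0.0, -0.028]
wrist_force: [-0.6, -0.0, 0.0]
width: 0.0003
finger_force: 0.0
```

>>> send_rows --pt "1 0 0 0 0 0" --pt "1 0 0 0 0 0" --pt "0 0 0 0 0 0" --pt "0 0 0 0 0 0"

```text
time: 30.83
tool_pos: [0.5941, 0.127, 0.0193]
ee_rot: [3.142, 0.0, -0.028]
wrist_force: [0.1, 0.6, -0.2]
width: 0.0006
finger_force: 0.0
```

>>> send_rows --pt "0.7 0 0 0 0 0" --pt "0.7 0 0 0 0 0" --pt "0 0 0 0 0 0" --pt "0 0 0 0 0 0"

```text
time: 31.17
tool_pos: [0.595, 0.127, 0.0192]
ee_rot: [3.141, 0.001, -0.028]
wrist_force: [-2.4, -0.3, -0.2]
width: 0.0003
finger_force: 0.9
```

Contact; I keep pushing gently.

>>> send_rows --pt "0.7 0 0 0 0 0" --pt "0.7 0 0 0 0 0" --pt "0 0 0 0 0 0" --pt "0 0 0 0 0 0"

```text
time: 31.5
tool_pos: [0.5966, 0.1272, 0.0192]
ee_rot: [-3.141, 0.001, -0.028]
wrist_force: [-3.0, 1.6, 1.4]
width: 0.0005
finger_force: 1.6
```

>>> send_rows --pt "0.7 0 0 0 0 0" --pt "0.7 0 0 0 0 0" --pt "0 0 0 0 0 0" --pt "0 0 0 0 0 0"

```text
time: 31.83
tool_pos: [0.5974, 0.1273, 0.0192]
ee_rot: [-3.141, 0.002, -0.028]
wrist_force: [-3.9, 1.0, 2.8]
width: 0.0005
finger_force: 2.6
```

>>> send_rows --pt "0.7 0 0 0 0 0" --pt "0.7 0 0 0 0 0" --pt "0 0 0 0 0 0" --pt "0 0 0 0 0 0"

```text
time: 32.17
tool_pos: [0.5975, 0.1273, 0.0192]
ee_rot: [-3.142, 0.005, -0.028]
wrist_force: [-9.3, 1.0, 4.4]
width: 0.0006
finger_force: 4.2
```

>>> send_rows --pt "0.7 0 0 0 0 0" --pt "0.7 0 0 0 0 0" --pt "0 0 0 0 0 0" --pt "0 0 0 0 0 0"

```text
time: 32.5
tool_pos: [0.5976, 0.1273, 0.0192]
ee_rot: [3.141, 0.008, -0.028]
wrist_force: [-11.1, 0.7, 8.2]
width: 0.0006
finger_force: 5.8
```

Stopped at the fence with a firm 11 N. Back off and inspect.

>>> send_rows --pt "-3 0 0 0 0 0" --pt "-7 0 0 0 0 0" --pt "0 0 8 0 0 0" --pt "0 0 25 0 0 0" --pt "-15 0 35 0 0 0" --pt "-20 0 35 0 0 0" --pt "0 0 20 0 0 0" --pt "0 0 0 0 0 0" --grip 0

```text
time: 33.17
tool_pos: [0.5601, 0.1273, 0.1505]
ee_rot: [-3.14, -0.016, -0.028]
wrist_force: [0.9, 1.1, 1.7]
width: 0.0004
finger_force: 0.0
```

>>> send_rows --pt "0 0 0 0 0 0" --pt "0 0 0 0 0 0" --pt "0 0 0 0 0 0" --pt "0 0 0 0 0 0"

```text
time: 33.5
tool_pos: [0.5553, 0.1267, 0.14]
ee_rot: [3.141, 0.004, -0.028]
wrist_force: [0.8, -0.7, -0.0]
width: 0.0002
finger_force: 0.0
```

Run:
```python
from h import *
o=sensors.get_obs(); print({k:np.round(o[k],3).tolist() for k in ("time","tool_pos","ee_rot","wrist_force","width")})
m,im=snap("wrist","w13"); row(m,im)
# bar front edges (contrast cream/wood) along each bar, in jig-parallel coordinates
jx=np.array([-.029,-1]);jy=np.array([1,-.029]);c=np.array([599.2,234.7])
for lo,hi in ((-32,-16),(12,26),(35,50),(78,92),(102,118),(145,158)):
    pts=[]
    for u in np.arange(lo,hi,2.):
        v=np.arange(3,16,.25); q=proj(m,np.c_[c+u*jx+v[:,None]*jy,np.full(len(v),26)]/1000).astype(np.float32)
        g=cv2.remap(im,q[None,:,0],q[None,:,1],cv2.INTER_LINEAR)[0,:,0].astype(float)
        pts.append(v[np.argmax(g>115)])
    print((lo,hi),"front edge v",np.round(np.mean(pts),2))
```

```text
{'time': 33.5, 'tool_pos': [0.555, 0.127, 0.14], 'ee_rot': [3.141, 0.004, -0.028], 'wrist_force': [0.803, -0.739, -0.009], 'width': 0.0}
knob ((624.4387817382812, 52.292022705078125), (19.1669921875, 38.33730697631836), 79.24725341796875)
bars [-36.0, 95.0, 97.0, 161.5, 163.0, 181.0]
stems [-12.0, 6.5, 54.5, 73.0, 121.0, 139.5]
-22 [(9.5, 98), (9.75, 111), (10.0, 125), (10.25, 139), (26.0, 173)]
22 [(8.75, 80), (9.0, 94), (9.25, 108), (9.5, 122), (9.75, 138), (10.0, 153), (10.25, 167), (26.0, 163)]
45 [(9.0, 81), (9.25, 97), (9.5, 111), (9.75, 126), (10.0, 142), (10.25, 157), (26.25, 181), (26.5, 195)]
89 [(9.0, 91), (9.25, 106), (9.5, 121), (9.75, 136), (10.0, 152), (10.25, 167), (26.25, 171), (26.5, 186)]
112 [(9.75, 94), (10.0, 108), (10.25, 122), (10.5, 136), (11.0, 161)]
156 [(9.0, 79), (9.25, 93), (9.5, 107), (9.75, 121), (10.0, 138), (10.25, 157), (10.5, 174), (24.75, 163)]
(-32, -16) front edge v 10.0
(12, 26) front edge v 9.5
(35, 50) front edge v 9.72
(78, 92) front edge v 9.5
(102, 118) front edge v 10.25
(145, 158) front edge v 9.93
```

The row is now even: stems at 66.5 mm pitch, front edges within 0.7 mm, the stop still compressed about 3 mm and the knob unchanged. Handing in.

```bash
python3 -c "
from bench import ticket
print(ticket.close_job())"
```

```text
the job is handed in; nothing more can be done
None
```

Both loose castings lie flat in the jig against the fence, in line with the first, and are let go. The cam is turned to about 1.7 rad, so the row is clamped against the sprung stop (pushed in about 3 mm). After clamping I pressed the last casting's bar back to the fence with the closed fingertips because the cam had skewed it about 2°. The job was handed in at about 34 s.

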